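# Open the glaze jar with the stuck cap

## Task

The black screw cap of the white-and-green glaze jar held in the wooden bench block is stuck with dried glaze. Break it loose with a short hard twist anticlockwise, spin it on with a light upward pull until you feel it come free, never prising it up hard or forcing it against a stop, then lift it off and lay it flat, open side down, on the middle of the round cork coaster. Leave the other jars and the timer alone.

Things in the scene. Friction and masses are not known exactly. Their poses are not given: they have to be found in the camera images.
- cap_mid (a point): Centre (half-way up) of the round black ribbed screw cap, 58 mm across, 26 mm high, 40 to 70 g, grey disc and yellow mark on top. z = screw axis, up; x points to the yellow mark. At the start it stands upright on the jar, centre 133 mm above the table. The first 20 degrees of turn are stuck and take about 0.5 to 0.9 N m; past them it turns with almost no resistance.
- cap_mark (a point): Middle of the yellow mark on the cap's top face, 22 mm from the screw axis, 13 mm above the cap's centre. While stuck it points along the jar's x axis (within 4 degrees); clockwise it is blocked there. The gap cannot be seen, only felt: under a light upward pull of about 5 N the cap rises where it comes free. It may be turned back and forth to find it. The grip may slip on the cap.
- jar: White jar, 72 mm across, with a green band, in its wooden block (84 mm square, 56 mm high): one piece, fixed to the table. Origin at the centre of the block's underside, z up, axes square with the block. Neck 41 mm across (50 over its ledges). The neck is brittle: do not pull, push or bend it through the cap, or force the cap against a stop, with more than about 50 N.
- jar_rim (a point): Centre of the jar's rim, 142 mm above the table, on the screw axis. Two lugs in the cap catch under ledges hidden round the neck; there it has only 1.5 to 3 mm of play upward. It lifts out at a gap 14 degrees wide, its middle 56 to 115 degrees anticlockwise (seen from above) from the stuck position, different for each jar. Past the gap it is caught again; 25 degrees on it meets a stop.
- coaster_top (a point): Centre of the upper face of the round cork coaster: 96 mm across, 6 mm thick, fixed on the table. A cap lying on it, open side down, has its centre 13 mm above this point.
- brown_jar: Bystander: small brown glaze jar with a black cap, 53 mm across, 62 mm high, loose. Origin at the centre of its underside.
- green_jar: Bystander: small green glaze jar with a white cap, 49 mm across, 56 mm high, loose. Origin at the centre of its underside.
- bench_timer: Bystander: round white timer with an orange dial, 64 mm across, 42 mm high, loose. Origin at the centre of its underside.

How it is judged (in metres and radians):
On the way, in this order (a step that is already met when the one before it is completed fails the run):
1. the cap is broken loose: turned over 30 degrees from its stuck position, still on the neck (angle between the x axis of cap_mid and the x axis of jar, either way round above 0.52 rad and z of cap_mid in the frame of jar below 0.139 m and horizontal distance between cap_mid and jar_rim below 0.005 m), for 0.1 s.
2. the cap is lifted clear of the neck (z of cap_mid in the frame of jar above 0.16 m), for 0.1 s.
At the end, for the whole second after the job is handed in: The cap lies at rest flat on the coaster, open side down (within 6 degrees), its centre within 25 mm of the coaster's centre (horizontal distance between cap_mid and coaster_top below 0.025 m and z of cap_mid in the frame of coaster_top between 0.009 and 0.017 m and angle between cap_mid's own z axis and vertical below 0.1 rad and linear speed of cap below 0.02 m/s); the robot touches nothing.
It fails at once if the neck is pulled, pushed or bent through the cap, or the cap forced against its stops, with over 60 N (contact force between cap and jar above 60 N).
It fails at once if the brown jar is moved over 30 mm (distance of brown_jar from where it was at the start of the episode above 0.03 m).
It fails at once if the green jar is moved over 30 mm (distance of green_jar from where it was at the start of the episode above 0.03 m).
It fails at once if the timer is moved over 30 mm (distance of bench_timer from where it was at the start of the episode above 0.03 m).
It also fails if it takes over 58 s, if anything falls off the work surface, if the arm or the gripper's body presses on something with over 40 N, if the wrist force passes 120 N, or if a joint passes its speed limit or range.

## Robot

A 6-joint arm with a two-finger parallel gripper is mounted at the origin on a cart in front of the work surface, level with it; the furniture and walls round the work are solid. World frame = base frame: x ahead of the robot, y to its left, z up, the work surface at z = 0. Lengths are in mm, angles in rad, forces in N, time in s.
With the tool pointing down it reaches from about 325 to 900 mm from the base axis. Payload 3.5 kg.
Tool frame: the origin (TCP) lies midway between the tips of the shut fingers; the grasp point (between the pads) lies bot.grip_point_offset behind it (bot.grip_point_offset is the distance from the TCP to the grasp point, in mm); z points along the fingers, y is the line along which they close (so a half turn about z gives the same grasp; the last joint's range is limited). The gripper opens to 85 mm and grips with 20 to 120 N. Pads are 22 mm wide; open, the fingers measure 114 mm over their backs; the gripper's body (76 mm by 85 mm) begins 54 mm behind the grasp point. The pads swing forward as they close: fully open they stand 13 mm farther back than shut.
Start: joints at [-1.445, 0.276, -0.026, 1.268, 0, 1.467], TCP at [141.743, -608.712, 231.313] pointing down, gripper open.
Joint ranges: [-3.12, 3.12], [-0.85, 1.88], [-1.08, 1.24], [-1.95, 2.15], [-1.57, 1.53], [-3.14, 3.14]. Speed limits (rad/s): [2.57, 2.57, 3.14, 3.14, 3.14, 3.14].

## Interface

Orientations are given as a unit quaternion [x, y, z, w].
In Python, from plant import bot gives the robot as it stands. The module is installed in compiled form; this text tells all that it offers.
- The arm moves only by the tool play_rows, never from a script. Its argument "series" is a list of rows, each a list of 7 numbers: the opening, from -1 (shut) to 1 (fully open), so that 0 is half open, then the shift along the tool's x, y, z in mm, then the turn, a rotation vector about the tool's x, y, z in rad. A call has 1 to 20 rows; each row is the pose to reach, as a shift and turn from the pose commanded when the call began, along the tool's axes at that moment; what a row does not reach only later rows make up. A row lasts 1/10 s, in which the tool goes at most 50 mm and 8.59 degrees, less where a joint would pass 70% of its speed; a pose out of reach is approached as far as the arm can. A call with a gripper value outside its range is refused whole. The fingers move at their own pace and stop on an object; "force" is the grip in N (left out, the last holds). Time passes only in rows, so rows that repeat a pose let the fingers close. It gives the time, the measured TCP pose, the force, the opening and the grip force at its end, in the units of the state.
- bot.sense(): the state, without advancing time (a new reading comes with each control period).
- bot.grab_frame(name): name is "side" or "top" or "wrist"; returns the picture (384x512x3 uint8, red, green, blue); there is no depth.
- bot.camera_params(name): a dict with "fx", "fy", "cx", "cy" (pixels), "T" (4x4, takes a point from camera to world coordinates); the wrist camera has in their place "mount" (4x4, takes a point from camera to tool coordinates, whose origin is the TCP and whose axes are the flange's). Camera axes: x right, y up, looking along -z (the intrinsics and any distortion apply to the point x, -y, -z); pixel columns grow to the right and rows downward; lengths in mm; the calibration is good to about 2 mm. The wrist camera is an equidistant fisheye: a pixel r from the principal point sees the ray r / f radians off the axis. A picture is of the moment at which its call begins: read the wrist's pose just before it. camera_params takes no time and is no camera call.
- bot.sign_off(): hands the job in; it is judged then, once.
The state is a dict: "clock": time; "q": joint angles; "qd": joint speeds; "tau": joint torques, N m; "ee_pos": TCP position; "tcp_rot": TCP orientation; "force": force on the tool from outside, world axes, zero at the start; "moment": the same for the moment, N m; "width": opening from 0.0 (shut) to 1.0 (fully open); "grasp_force": force on a finger pad.
Only numpy, scipy, OpenCV 4.12 (cv2) and the standard library are available. Lean on these libraries where they do the work, as an engineer would, in place of code of your own. Each camera call takes 0.05 s, during which the arm holds its last target. There are 200 camera calls.

## Working session

There is one attempt and no reset: what is moved stays moved. The work goes in short steps, Python scripts to look and compute and a tool call to move; the robot and the scene stay as the last step left them, time stands still between calls to the robot, and variables do not carry over. Pictures are saved under pics/ and viewed, at most 10 in all, crops included, and the job is handed in when it is done.

Besides the shell and the picture viewer there is one more tool, called after ">>>" as name(argument=value, ...), one argument or row to a line, values as JSON. play_rows: Moves the arm, as the interface text tells. Its arguments: {"type":"object","properties":{"series":{"type":"array"},"force":{"type":"number"}},"required":["series"]}

```bash
mkdir -p pics
python3 - <<'E'
from plant import bot
import cv2,numpy as np
s=bot.sense();print({k:np.round(v,3) for k,v in s.items()},bot.grip_point_offset)
ims=[]
for n in("side","top"):
    im=bot.grab_frame(n);cv2.imwrite(f"pics/{n}0.png",im[:,:,::-1])
    p=bot.camera_params(n);print(n,{k:np.round(v,3).tolist() for k,v in p.items()})
print({k:np.round(v,3).tolist() for k,v in bot.camera_params("wrist").items()})
E
```

```text
{'clock': np.float64(0.0), 'q': array([-1.445,  0.277, -0.028,  1.268, -0.   ,  1.467]), 'qd': array([-0.002, -0.001, -0.   ,  0.   , -0.001,  0.001]), 'tau': array([ 1.0000e-03, -4.4551e+01,  2.9520e+01,  1.7000e-02, -0.0000e+00,
       -0.0000e+00]), 'ee_pos': array([ 141.64 , -607.929,  230.129]), 'tcp_rot': array([ 0.993,  0.114, -0.   , -0.001]), 'force': array([ 0.379,  0.16 , -0.133]), 'moment': array([ 0.02 , -0.028, -0.076]), 'grasp_force': np.float64(0.0), 'width': np.float64(0.997)} 18.700000000000003
side {'fx': 404.231, 'fy': 404.231, 'cx': 257.019, 'cy': 194.128, 'T': [[-0.995, 0.063, -0.072, 462.178], [-0.095, -0.525, 0.846, 938.367], [0.015, 0.849, 0.528, 558.856], [0.0, 0.0, 0.0, 1.0]]}
top {'fx': 437.704, 'fy': 437.704, 'cx': 254.401, 'cy': 190.935, 'T': [[0.006, 0.987, -0.163, 382.643], [-0.999, 0.011, 0.031, 244.647], [0.032, 0.162, 0.986, 967.401], [0.0, 0.0, 0.0, 1.0]]}
{'fx': 297.319, 'fy': 297.319, 'cx': 255.994, 'cy': 190.484, 'mount': [[-0.0, 0.944, 0.329, 83.826], [1.0, 0.001, -0.0, 0.442], [-0.001, 0.329, -0.944, -142.129], [0.0, 0.0, 0.0, 1.0]]}
```

View pics/top0.png

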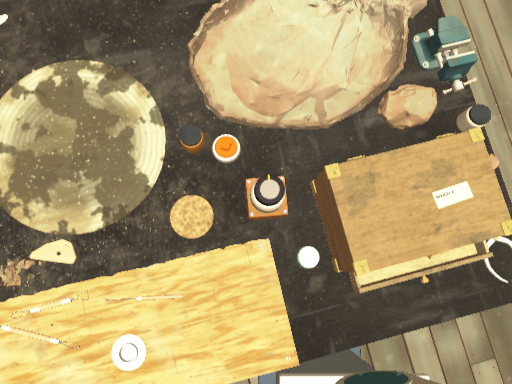

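View pics/side0.png

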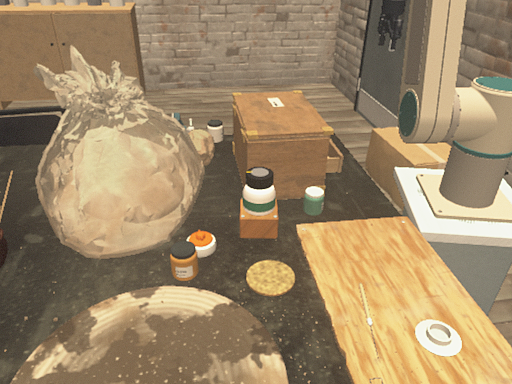

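The top view shows the cap at about (269,189) with its yellow mark at (268,178), the block around (267,197), the coaster at (192,216), the green jar at (308,257), the timer at (226,148) and the brown jar at (191,137). A tall box stands just to the right of the jar. The side view shows the cap at (260,178) and the coaster at (270,278).

```bash
cat > h.py <<'E'
from plant import bot
import cv2,numpy as np
from scipy.spatial.transform import Rotation as R
def ray(n,u,v):
    p=bot.camera_params(n);T=np.array(p["T"])
    d=T[:3,:3]@np.array([(u-p["cx"])/p["fx"],-(v-p["cy"])/p["fy"],-1]);return T[:3,3],d
def onz(n,uv,z):
    o,d=ray(n,*uv);return o+d*(z-o[2])/d[2]
def wray(T,u,v):
    p=bot.camera_params("wrist");x,y=u-p["cx"],v-p["cy"];r=np.hypot(x,y);a=r/p["fx"]
    c=np.array([np.sin(a)*x/r,-np.sin(a)*y/r,-np.cos(a)]);M=T@np.array(p["mount"]);return M[:3,3],M[:3,:3]@c
def pose(s):
    T=np.eye(4);T[:3,:3]=R.from_quat(s["tcp_rot"]).as_matrix();T[:3,3]=s["ee_pos"];return T
def blob(m,win):
    x0,y0,x1,y1=win;k=np.zeros(m.shape,np.uint8);k[y0:y1,x0:x1]=m[y0:y1,x0:x1]>0
    n,l,st,c=cv2.connectedComponentsWithStats(k);i=1+np.argmax(st[1:,4]);return c[i],st[i],(l==i).astype(np.uint8)
E
python3 - <<'E'
from h import *
t=cv2.imread("pics/top0.png");h=cv2.cvtColor(t,cv2.COLOR_BGR2HSV)
s_=cv2.imread("pics/side0.png");hs=cv2.cvtColor(s_,cv2.COLOR_BGR2HSV)
m=cv2.inRange(h,(22,120,120),(35,255,255));c,st,_=blob(m,(255,165,285,190));print("mark",c,st,onz("top",c,146))
m=cv2.inRange(h,(0,0,110),(180,80,255));c,st,_=blob(m,(258,178,282,197));print("disc",c,st,onz("top",c,146))
m=cv2.inRange(h,(3,90,80),(20,255,255));c,st,k=blob(m,(240,170,295,225))
pts=cv2.findNonZero(k);P=np.array([onz("top",p[0],56)[:2] for p in pts],np.float32);print("block",c,st,cv2.minAreaRect(P))
m=cv2.inRange(h,(8,50,80),(35,255,255));c,st,k=blob(m,(165,190,220,243));print("coaster",c,st,onz("top",c,6))
m=cv2.inRange(hs,(8,60,80),(35,255,255));c,st,k=blob(m,(240,255,300,300));print("coaster side",c,st,onz("side",c,6))
m=cv2.inRange(hs,(0,0,60),(180,80,200));c,st,k=blob(m,(248,166,272,181));print("disc side",c,st,onz("side",c,146))
# box corners: top height by triangulation (corner near jar: top view (313,180)?, side)
def tri(a,b):
    o1,d1=ray("top",*a);o2,d2=ray("side",*b)
    x=np.linalg.lstsq(np.c_[d1,-d2],o2-o1,rcond=None)[0];p,q=o1+d1*x[0],o2+d2*x[1];return (p+q)/2,np.linalg.norm(p-q)
for n,a,b in[("far",(332,170),(234,94)),("near",(357,285),(329,133))]:print(n,tri(a,b))
print("box cand",tri((332,170),(245,138)),tri((313,180),(245,138)))
print("bag",onz("top",(265,127),0),"greenjar",onz("top",(308,257),56))
cv2.imwrite("pics/a.png",np.hstack([cv2.resize(t[130:290,150:410],None,fx=2,fy=2)]))
E
```

```text
mark [268.5 177. ] [268 174   2   7  12] [545.32367011 192.29586728 146.        ]
disc [269.30463576 188.27152318] [259 179  21  18 302] [523.44460591 190.75092056 146.        ]
block [262.63621262 205.60797342] [245 177  44  44 602] ((519.2261352539062, 191.43972778320312), (90.71854400634766, 85.77590942382812), 5.702302932739258)
coaster [189.81565657 214.08686869] [ 165  190   55   51 1980] [487.95363923 356.51136992   6.        ]
coaster side [269.83112958 277.03135625] [ 240  255   60   45 2647] [483.95129222 354.63146711   6.        ]
disc side [259.7245283  173.71320755] [248 167  24  14 265] [520.55555111 195.90578621 146.        ]
far (array([559.90454795,  98.91091633, 278.28202934]), np.float64(54.94245450912197))
near (array([357.76708241,  35.43731749, 177.86037341]), np.float64(25.459699843165044))
box cand (array([560.93786338,  74.67514486, 170.2042026 ]), np.float64(11.020199786425371)) (array([547.4059818 , 113.62778263, 186.35978828]), np.float64(28.858723439189347))
bag [691.20883494 191.09052687   0.        ] greenjar [395.55744802 104.68046422  56.        ]
```

View pics/a.png

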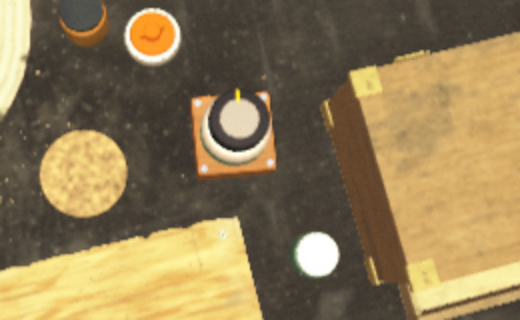

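The crop shows a block tilt of about 4° and the mark pointing along world +x. The coaster centre works out to about (484,354). Next I rise and move over the jar with tool yaw near 90°, which leaves joint-6 room for the unscrewing.

>>> play_rows(
  series=[
    [1,0,0,-45,0,0,0],
    [1,0,0,-90,0,0,0],
    [1,552,-693,-90,0,0,-1.34],
    [1,552,-693,-90,0,0,-1.34],
    [1,552,-693,-90,0,0,-1.34],
    [1,552,-693,-90,0,0,-1.34],
    [1,552,-693,-90,0,0,-1.34],
    [1,552,-693,-90,0,0,-1.34],
    [1,552,-693,-90,0,0,-1.34],
    [1,552,-693,-90,0,0,-1.34],
    [1,552,-693,-90,0,0,-1.34],
    [1,552,-693,-90,0,0,-1.34],
    [1,552,-693,-90,0,0,-1.34],
    [1,552,-693,-90,0,0,-1.34],
    [1,552,-693,-90,0,0,-1.34],
    [1,552,-693,-90,0,0,-1.34],
    [1,552,-693,-90,0,0,-1.34],
    [1,552,-693,-90,0,0,-1.34],
    [1,552,-693,-90,0,0,-1.34],
    [1,552,-693,-90,0,0,-1.34],
  ],
  force=80,
)

```text
clock: 2.1
ee_pos: [522.7, 194.3, 320.5]
tcp_rot: [0.707, 0.707, -0.0, -0.0]
force: [0.7, -0.3, -0.2]
width: 1.0
grasp_force: 0.0
```

>>> play_rows(
  series=[
    [1,0,0,40,0,0,0],
    [1,0,0,70,0,0,0],
    [1,0,0,70,0,0,0],
    [1,0,0,70,0,0,0],
  ],
)

```text
clock: 2.5
ee_pos: [521.6, 191.2, 251.0]
tcp_rot: [0.708, 0.706, -0.001, -0.001]
force: [0.4, 0.1, 0.6]
width: 1.001
grasp_force: 0.0
```

Run:
```python
from h import *
s=bot.sense();np.save("T1.npy",pose(s));im=bot.grab_frame("wrist");cv2.imwrite("pics/w1.png",im[:,:,::-1]);print(s["ee_pos"],s["tcp_rot"])
```

```text
[521.57217536 191.2485382  250.95748174] [ 7.07838993e-01  7.06373112e-01 -8.49664671e-04 -5.15175242e-04]
```

View pics/w1.png

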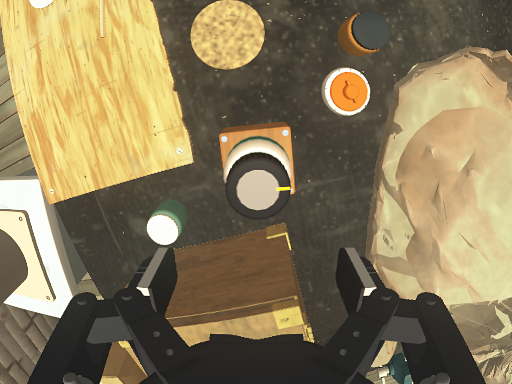

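The wrist view shows the cap disc at (258,187), its mark at (284,188), the coaster at (228,33) and the block's screws at (224,138) and (285,132). The fingers frame the cap and clear the box.

Run:
```python
from h import *
T=np.load("T1.npy");h=cv2.cvtColor(cv2.imread("pics/w1.png"),cv2.COLOR_BGR2HSV)
def f(uv,z):
    o,d=wray(T,*uv);return np.round((o+d*(z-o[2])/d[2])[:2],1)
c,st,k=blob(cv2.inRange(h,(0,0,110),(180,80,255)),(238,168,280,207));print("disc",c,st,f(c,146))
c,st,k=blob(cv2.inRange(h,(22,120,120),(35,255,255)),(270,180,298,196));print("mark",c,st,f(c,146))
c,st,k=blob(cv2.inRange(h,(0,0,0),(180,255,70)),(222,150,296,222));print("black",c,st)
c,st,k=blob(cv2.inRange(h,(10,50,80),(35,255,255)),(188,0,270,72));e=cv2.fitEllipse(max(cv2.findContours(k,0,1)[0],key=len));print("coaster",e,f(e[0],6))
a,b=f((224,138.5),56),f((285,132.5),56);print("screws",a,b,np.degrees(np.arctan2(*(b-a)[::-1])))
```

```text
disc [257.68223583 188.70826953] [ 238  170   42   37 1306] [521.8 190.9]
mark [282.56 188.42] [276 186  14   5  50] [543.7 191.1]
black [257.64129669 191.32699084] [ 225  153   68   69 1419]
coaster ((229.78439331054688, 34.52336502075195), (71.79519653320312, 87.44273376464844), 63.82730484008789) [487.2 349.9]
screws [483.5 221. ] [553.3 227.8] 5.564264847349484
```

>>> play_rows(
  series=[
    [1,0,0,50,0,0,0],
    [1,0,0,90,0,0,0],
    [1,0,0,120,0,0,0],
    [1,0,0,137,0,0,0],
    [1,0,0,137,0,0,0],
    [1,0,0,137,0,0,0],
  ],
)

```text
clock: 3.15
ee_pos: [523.9, 191.5, 116.4]
tcp_rot: [0.708, 0.706, 0.001, 0.001]
force: [-0.3, -0.1, 0.6]
width: 0.997
grasp_force: 0.0
```

>>> play_rows(
  series=[
    [0.3,0,0,0,0,0,0],
    [0,0,0,0,0,0,0],
    [0,0,0,0,0,0,0],
    [0,0,0,0,0,0,0],
    [0,0,0,0,0,0,0],
    [0,0,0,0,0,0,0],
  ],
  force=30,
)

```text
clock: 3.75
ee_pos: [523.9, 191.8, 116.8]
tcp_rot: [0.708, 0.706, 0.002, 0.001]
force: [-0.3, -0.4, 4.9]
width: 0.676
grasp_force: 31.0
```

Run:
```python
from h import *
s=bot.sense();print({k:np.round(v,3) for k,v in s.items()})
```

```text
{'clock': np.float64(3.75), 'q': array([ 0.235,  0.243, -0.326,  0.998, -0.   ,  1.808]), 'qd': array([ 0.001, -0.001, -0.   ,  0.   , -0.   ,  0.001]), 'tau': array([ 9.8000e-02, -3.6792e+01,  2.4655e+01, -3.8800e-01,  4.6000e-02,
        8.0000e-03]), 'ee_pos': array([523.856, 191.807, 116.785]), 'tcp_rot': array([0.708, 0.706, 0.002, 0.001]), 'force': array([-0.32 , -0.374,  4.928]), 'moment': array([-0.136,  0.228, -0.031]), 'grasp_force': np.float64(31.03), 'width': np.float64(0.676)}
```

>>> play_rows(
  series=[
    [0,0,0,0,0,0,0],
    [0,0,0,0,0,0,0],
    [0,0,0,0,0,0,0],
    [0,0,0,0,0,0,-0.1],
    [0,0,0,0,0,0,-0.22],
  ],
  force=100,
)

```text
clock: 4.25
ee_pos: [522.1, 193.5, 117.2]
tcp_rot: [0.625, 0.781, 0.002, -0.002]
force: [-7.5, 5.2, 12.7]
width: 0.656
grasp_force: 104.9
```

```bash
cat > st.py <<'E'
from h import *
s=bot.sense();print({k:np.round(s[k],2).tolist() for k in("clock","ee_pos","force","moment","width","grasp_force","q")},"yaw",np.round(np.degrees(2*np.arctan2(s["tcp_rot"][1],s["tcp_rot"][0])),1))
E
python3 st.py
```

```text
{'clock': 4.25, 'ee_pos': [522.14, 193.55, 117.18], 'force': [-7.54, 5.19, 12.74], 'moment': [0.85, 1.66, -0.73], 'width': 0.66, 'grasp_force': 104.94, 'q': [0.24, 0.24, -0.33, 1.0, 0.01, 1.59]} yaw 102.7
```

>>> play_rows(
  series=[
    [0,0,0,0,0,0,-0.12],
    [0,0,0,0,0,0,-0.24],
    [0,0,0,0,0,0,-0.36],
    [0,0,0,0,0,0,-0.46],
    [0,0,0,0,0,0,-0.46],
    [0,0,0,0,0,0,-0.46],
  ],
)

```text
clock: 4.85
ee_pos: [522.1, 192.2, 117.2]
tcp_rot: [0.431, 0.902, 0.001, -0.0]
force: [-6.0, 0.4, 10.9]
width: 0.654
grasp_force: 104.8
```

```bash
python3 st.py
python3 - <<'E'
from h import *
s=bot.sense();np.save("T2.npy",pose(s));a=bot.grab_frame("wrist")[:,:,::-1];b=bot.grab_frame("top")[:,:,::-1];cv2.imwrite("pics/b.png",np.hstack([cv2.resize(a[150:320,160:360],(400,340)),cv2.resize(b[160:220,235:305],(397,340))]))
E
```

```text
{'clock': 4.85, 'ee_pos': [522.14, 192.23, 117.17], 'force': [-5.96, 0.44, 10.95], 'moment': [0.06, 1.23, -0.04], 'width': 0.65, 'grasp_force': 104.82, 'q': [0.24, 0.24, -0.33, 1.0, 0.0, 1.13]} yaw 128.9
```

View pics/b.png

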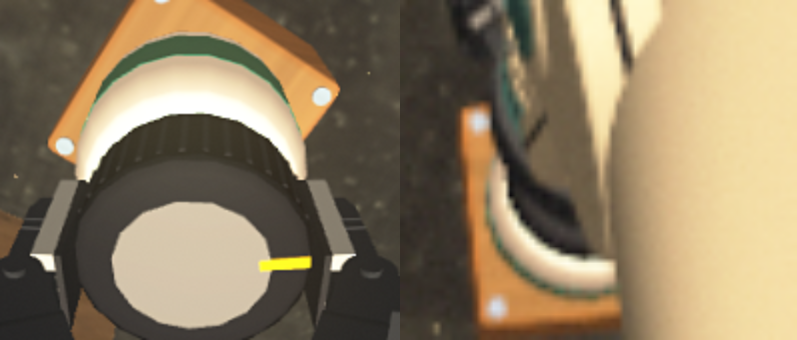

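The wrist crop shows the mark along the finger line, still at the right-hand finger, so the cap turned with the grip by about 39° and is loose. I reduce the grip and pull up lightly.

>>> play_rows(
  series=[
    [0,0,0,-1,0,0,0],
    [0,0,0,-2,0,0,0],
    [0,0,0,-2,0,0,0],
    [0,0,0,-2,0,0,0],
  ],
  force=40,
)

```text
clock: 5.35
ee_pos: [522.8, 191.7, 117.2]
tcp_rot: [0.432, 0.902, 0.001, 0.0]
force: [-1.4, 1.5, 6.2]
width: 0.66
grasp_force: 104.0
```

>>> play_rows(
  series=[
    [0,0,0,-1,0,0,0],
    [0,0,0,-1,0,0,0],
    [0,0,0,-1,0,0,0],
  ],
)

```text
clock: 5.65
ee_pos: [522.5, 191.3, 117.3]
tcp_rot: [0.432, 0.902, -0.0, 0.0]
force: [-0.3, -0.3, 2.8]
width: 0.649
grasp_force: 103.6
```

>>> play_rows(
  series=[
    [0,0,0,-1,0,0,0],
    [0,0,0,-2,0,0,0],
    [0,0,0,-2,0,0,0],
    [0,0,0,-2,0,0,0],
  ],
)

```text
clock: 6.05
ee_pos: [521.8, 191.3, 119.0]
tcp_rot: [0.432, 0.902, -0.0, -0.0]
force: [0.5, -0.8, -0.8]
width: 0.653
grasp_force: 103.5
```

>>> play_rows(
  series=[
    [0,0,0,-1,0,0,0],
    [0,0,0,-2,0,0,0],
    [0,0,0,-2,0,0,0],
    [0,0,0,-2,0,0,0],
  ],
)

```text
clock: 6.45
ee_pos: [520.4, 191.0, 119.3]
tcp_rot: [0.432, 0.902, -0.001, -0.002]
force: [1.1, 1.4, -16.2]
width: 0.66
grasp_force: 101.8
```

>>> play_rows(
  series=[
    [0,0,0,1,0,0,0],
    [0,0,0,1,0,0,0],
    [0,0,0,1,0,0,-0.05],
    [0,0,0,1,0,0,-0.1],
    [0,0,0,1,0,0,-0.1],
  ],
)

```text
clock: 6.95
ee_pos: [521.2, 190.9, 119.4]
tcp_rot: [0.386, 0.922, -0.001, -0.001]
force: [0.5, -0.8, -16.0]
width: 0.657
grasp_force: 101.8
```

>>> play_rows(
  series=[
    [0,0,0,0,0,0,-0.05],
    [0,0,0,0,0,0,-0.1],
    [0,0,0,0,0,0,-0.1],
  ],
)

```text
clock: 7.25
ee_pos: [521.3, 191.1, 119.5]
tcp_rot: [0.34, 0.94, -0.001, -0.001]
force: [-1.2, 0.0, -16.3]
width: 0.657
grasp_force: 101.6
```

>>> play_rows(
  series=[
    [0,0,0,1,0,0,0],
    [0,0,0,1,0,0,0],
    [0,0,0,1,0,0,0],
  ],
)

```text
clock: 7.55
ee_pos: [522.2, 191.6, 119.5]
tcp_rot: [0.34, 0.941, 0.0, 0.0]
force: [-0.4, 0.3, -13.0]
width: 0.653
grasp_force: 102.2
```

```bash
python3 st.py
```

```text
{'clock': 7.55, 'ee_pos': [522.19, 191.56, 119.55], 'force': [-0.44, 0.3, -13.03], 'moment': [-0.28, 0.38, 0.03], 'width': 0.65, 'grasp_force': 102.25, 'q': [0.24, 0.24, -0.32, 1.01, 0.0, 0.93]} yaw 140.3
```

>>> play_rows(
  series=[
    [0,0,0,1.5,0,0,0],
    [0,0,0,1.5,0,0,-0.05],
    [0,0,0,1.5,0,0,-0.1],
    [0,0,0,1.5,0,0,-0.1],
  ],
)

```text
clock: 7.95
ee_pos: [523.2, 191.4, 119.2]
tcp_rot: [0.292, 0.956, 0.0, 0.001]
force: [-1.7, -1.4, -5.4]
width: 0.657
grasp_force: 102.8
```

>>> play_rows(
  series=[
    [0,0,0,0,0,0,-0.05],
    [0,0,0,0,0,0,-0.09],
    [0,0,0,0,0,0,-0.09],
  ],
)

```text
clock: 8.25
ee_pos: [523.1, 191.6, 119.1]
tcp_rot: [0.249, 0.968, 0.0, 0.001]
force: [-2.1, -0.9, -3.9]
width: 0.655
grasp_force: 103.0
```

>>> play_rows(
  series=[
    [0,0,0,-0.7,0,0,-0.05],
    [0,0,0,-0.7,0,0,-0.09],
    [0,0,0,-0.7,0,0,-0.09],
  ],
)

```text
clock: 8.55
ee_pos: [522.9, 191.6, 119.2]
tcp_rot: [0.206, 0.979, 0.0, 0.001]
force: [-0.5, -1.0, -5.5]
width: 0.653
grasp_force: 102.9
```

>>> play_rows(
  series=[
    [0,0,0,0,0,0,-0.05],
    [0,0,0,0,0,0,-0.09],
    [0,0,0,0,0,0,-0.09],
  ],
)

```text
clock: 8.85
ee_pos: [522.9, 191.7, 119.2]
tcp_rot: [0.162, 0.987, 0.0, 0.001]
force: [-1.4, -1.0, -4.3]
width: 0.648
grasp_force: 102.9
```

>>> play_rows(
  series=[
    [0,0,0,-0.7,0,0,-0.05],
    [0,0,0,-0.7,0,0,-0.09],
    [0,0,0,-0.7,0,0,-0.09],
  ],
)

```text
clock: 9.15
ee_pos: [522.6, 191.6, 119.3]
tcp_rot: [0.117, 0.993, 0.0, 0.0]
force: [-1.3, 1.0, -7.1]
width: 0.651
grasp_force: 102.7
```

>>> play_rows(
  series=[
    [0,0,0,0,0,0,-0.05],
    [0,0,0,0,0,0,-0.09],
    [0,0,0,0,0,0,-0.09],
  ],
)

```text
clock: 9.45
ee_pos: [522.4, 191.5, 119.3]
tcp_rot: [0.072, 0.997, 0.0, 0.0]
force: [-0.7, 0.5, -7.7]
width: 0.655
grasp_force: 102.7
```

```bash
python3 st.py
```

```text
{'clock': 9.45, 'ee_pos': [522.45, 191.54, 119.3], 'force': [-0.65, 0.47, -7.67], 'moment': [-0.22, 0.1, -0.02], 'width': 0.65, 'grasp_force': 102.71, 'q': [0.24, 0.24, -0.32, 1.01, 0.0, 0.38]} yaw 171.7
```

>>> play_rows(
  series=[
    [0,0,0,0,0,0,-0.05],
    [0,0,0,0,0,0,-0.09],
    [0,0,0,0,0,0,-0.09],
  ],
)

```text
clock: 9.75
ee_pos: [522.5, 191.4, 119.3]
tcp_rot: [0.027, 1.0, -0.0, 0.0]
force: [-0.9, -1.5, -6.7]
width: 0.656
grasp_force: 102.7
```

>>> play_rows(
  series=[
    [0,0,0,0,0,0,-0.05],
    [0,0,0,0,0,0,-0.09],
    [0,0,0,0,0,0,-0.09],
  ],
)

```text
clock: 10.05
ee_pos: [522.7, 191.5, 119.6]
tcp_rot: [-0.018, 1.0, 0.0, 0.001]
force: [-0.9, -0.4, -5.9]
width: 0.655
grasp_force: 102.9
```

```bash
python3 st.py
```

```text
{'clock': 10.05, 'ee_pos': [522.7, 191.47, 119.58], 'force': [-0.87, -0.38, -5.85], 'moment': [-0.28, 0.06, 0.04], 'width': 0.66, 'grasp_force': 102.87, 'q': [0.24, 0.24, -0.32, 1.01, -0.0, 0.2]} yaw 182.0
```

>>> play_rows(
  series=[
    [0,0,0,0,0,0,-0.04],
    [0,0,0,0,0,0,-0.07],
    [0,0,0,0,0,0,-0.07],
  ],
)

```text
clock: 10.35
ee_pos: [522.4, 191.6, 120.0]
tcp_rot: [-0.053, 0.999, 0.0, 0.0]
force: [-1.7, -0.4, -2.0]
width: 0.657
grasp_force: 103.4
```

```bash
python3 st.py
```

```text
{'clock': 10.35, 'ee_pos': [522.39, 191.64, 120.04], 'force': [-1.66, -0.42, -2.02], 'moment': [-0.18, 0.52, 0.05], 'width': 0.66, 'grasp_force': 103.4, 'q': [0.24, 0.24, -0.32, 1.01, 0.0, 0.13]} yaw 186.0
```

The pull force dropped and the cap rose, so this looks like the gap. A gentle lift will confirm it.

>>> play_rows(
  series=[
    [0,0,0,-1,0,0,-0.02],
    [0,0,0,-2,0,0,-0.02],
    [0,0,0,-2,0,0,-0.02],
  ],
)

```text
clock: 10.65
ee_pos: [522.4, 191.5, 121.8]
tcp_rot: [-0.063, 0.998, 0.0, 0.0]
force: [-3.0, -0.4, -0.7]
width: 0.653
grasp_force: 103.4
```

```bash
python3 st.py
```

```text
{'clock': 10.65, 'ee_pos': [522.42, 191.51, 121.84], 'force': [-2.97, -0.41, -0.74], 'moment': [-0.2, 0.5, -0.02], 'width': 0.65, 'grasp_force': 103.39, 'q': [0.24, 0.24, -0.32, 1.01, 0.0, 0.11]} yaw 187.3
```

Free. I lift slowly.

>>> play_rows(
  series=[
    [0,0,0,-2,0,0,0],
    [0,0,0,-4,0,0,0],
    [0,0,0,-6,0,0,0],
    [0,0,0,-6,0,0,0],
  ],
)

```text
clock: 11.05
ee_pos: [522.4, 191.3, 127.7]
tcp_rot: [-0.063, 0.998, -0.0, 0.0]
force: [-1.8, -1.2, 0.0]
width: 0.652
grasp_force: 103.4
```

```bash
python3 st.py
```

```text
{'clock': 11.05, 'ee_pos': [522.45, 191.34, 127.69], 'force': [-1.79, -1.17, 0.05], 'moment': [-0.3, 0.44, 0.02], 'width': 0.65, 'grasp_force': 103.44, 'q': [0.24, 0.23, -0.31, 1.02, -0.0, 0.11]} yaw 187.3
```

>>> play_rows(
  series=[
    [0,0,0,-20,0,0,0],
    [0,0,0,-60,0,0,0],
    [0,0,0,-90,0,0,0],
    [0,0,0,-90,0,0,0],
    [0,0,0,-90,0,0,0],
    [0,5,40,-90,0,0,0],
    [0,8,80,-90,0,0,0],
    [0,12,125,-90,0,0,0],
    [0,16,164,-90,0,0,0],
    [0,16,164,-90,0,0,0],
    [0,16,164,-60,0,0,0],
    [0,16,164,-25,0,0,0],
    [0,16,164,-25,0,0,0],
    [0,16,164,-25,0,0,0],
  ],
)

```text
clock: 12.45
ee_pos: [484.5, 351.0, 150.8]
tcp_rot: [-0.063, 0.998, -0.001, -0.002]
force: [0.8, -0.6, 0.2]
width: 0.656
grasp_force: 103.5
```

```bash
python3 st.py
python3 - <<'E'
from h import *
s=bot.sense();np.save("T3.npy",pose(s));a=bot.grab_frame("wrist")[:,:,::-1];b=bot.grab_frame("side")[:,:,::-1];cv2.imwrite("pics/c.png",np.hstack([a[60:360,60:460],cv2.resize(b[130:330,180:380],(300,300))]))
E
```

```text
{'clock': 12.45, 'ee_pos': [484.47, 350.96, 150.79], 'force': [0.8, -0.59, 0.18], 'moment': [0.01, -0.07, 0.01], 'width': 0.66, 'grasp_force': 103.47, 'q': [0.52, 0.28, -0.19, 1.1, -0.0, 0.39]} yaw 187.3
```

View pics/c.png

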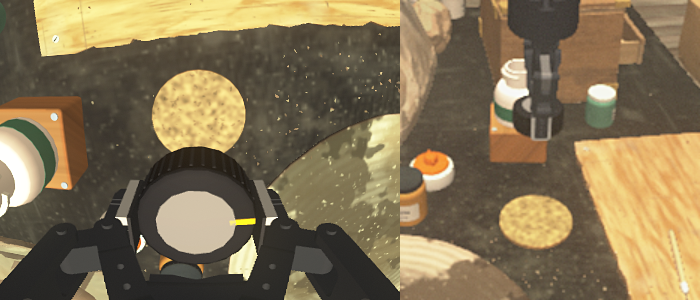

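The cap is held level above the coaster, which sits at about (259,175) in the full wrist image. I refine the coaster centre from there.

Run:
```python
from h import *
T=np.load("T3.npy")
P=[]
for uv in[(212,175),(305,175),(259,130)]:
    o,d=wray(T,*uv);P.append((o+d*(6-o[2])/d[2])[:2])
l,r,t=P;print(np.round(P,1),"centre xy",np.round((l+r)/2,1),"edge-48",np.round(t+[48,0],1), np.linalg.norm(l-r))
```

```text
[[487.  305.4]
 [475.1 398.8]
 [436.1 346.7]] centre xy [481.1 352.1] edge-48 [484.1 346.7] 94.19086681215735
```

>>> play_rows(
  series=[
    [0,0,0,40,0,0,0],
    [0,0,0,80,0,0,0],
    [0,0,0,115,0,0,0],
    [0,0,0,130,0,0,0],
    [0,0,0,138,0,0,0],
    [0,0,0,142,0,0,0],
    [0,0,0,142,0,0,0],
    [0,0,0,142,0,0,0],
  ],
)

```text
clock: 13.35
ee_pos: [487.0, 352.9, 12.0]
tcp_rot: [-0.064, 0.998, 0.001, 0.001]
force: [0.3, -0.1, -1.2]
width: 0.659
grasp_force: 103.5
```

```bash
python3 st.py
```

```text
{'clock': 13.35, 'ee_pos': [487.01, 352.93, 11.99], 'force': [0.34, -0.12, -1.25], 'moment': [0.03, -0.01, 0.01], 'width': 0.66, 'grasp_force': 103.48, 'q': [0.52, 0.43, -0.32, 0.82, 0.0, 0.39]} yaw 187.3
```

>>> play_rows(
  series=[
    [0,0,0,3,0,0,0],
    [0,0,0,6,0,0,0],
    [0,0,0,6,0,0,0],
    [0,0,0,6,0,0,0],
  ],
)

```text
clock: 13.75
ee_pos: [485.3, 352.0, 4.1]
tcp_rot: [-0.064, 0.998, -0.0, -0.0]
force: [-0.7, -0.3, -1.5]
width: 0.65
grasp_force: 103.5
```

>>> play_rows(
  series=[
    [0,0,0,1.5,0,0,0],
    [0,0,0,1.5,0,0,0],
    [0,0,0,1.5,0,0,0],
  ],
)

```text
clock: 14.05
ee_pos: [485.7, 352.2, 3.4]
tcp_rot: [-0.064, 0.998, -0.0, 0.0]
force: [-1.7, -0.9, 5.8]
width: 0.654
grasp_force: 103.9
```

Contact felt (about 6 N). I open and go straight up.

>>> play_rows(
  series=[
    [0.5,0,0,0,0,0,0],
    [0.8,0,0,0,0,0,0],
    [1,0,0,0,0,0,0],
    [1,0,0,0,0,0,0],
    [1,0,0,0,0,0,0],
    [1,0,0,-15,0,0,0],
    [1,0,0,-40,0,0,0],
    [1,0,0,-80,0,0,0],
    [1,0,0,-120,0,0,0],
    [1,0,0,-150,0,0,0],
    [1,0,0,-150,0,0,0],
    [1,0,0,-150,0,0,0],
  ],
)

```text
clock: 15.25
ee_pos: [486.3, 352.5, 154.7]
tcp_rot: [-0.064, 0.998, 0.001, 0.001]
force: [0.4, -0.5, 0.1]
width: 1.001
grasp_force: 0.0
```

```bash
python3 st.py
python3 - <<'E'
from h import *
a=bot.grab_frame("wrist")[:,:,::-1];b=bot.grab_frame("side")[:,:,::-1];cv2.imwrite("pics/d.png",np.hstack([a[60:360,60:460],cv2.resize(b[130:330,180:380],(300,300))]))
E
```

```text
{'clock': 15.25, 'ee_pos': [486.28, 352.51, 154.66], 'force': [0.38, -0.45, 0.11], 'moment': [-0.03, -0.01, 0.01], 'width': 1.0, 'grasp_force': 0.0, 'q': [0.52, 0.28, -0.19, 1.1, -0.0, 0.39]} yaw 187.3
```

View pics/d.png

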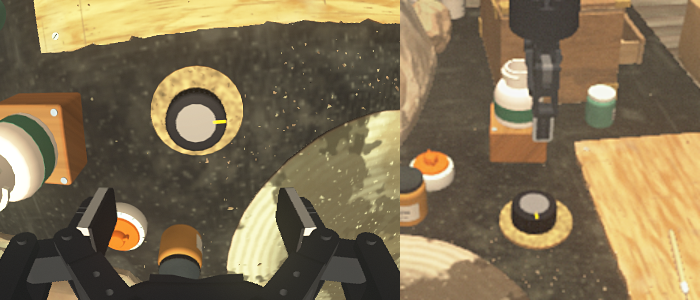

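The cap lies flat, grey disc up, close to the middle of the coaster (wrist crop about (196,120) against the coaster's (197,111), part of it parallax). The gripper is clear and nothing else has moved.

```bash
python3 -c "
from plant import bot
print(bot.sign_off())"
```

```text
the job is handed in; nothing more can be done
None
```

The cap came free about 95° anticlockwise and now lies flat, open side down, close to the middle of the cork coaster; the other jars and the timer were left alone, and the job was handed in at about 15 s of the 58 s allowed, with no verdict returned.

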